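# Stroke the flip lids of two screw boxes shut

## Task

Shut all the white flip lids on the two grey screw boxes, lightly stroking each row with your fingertips in one run from its hinge end to its far end, so that the lids fold down flat one after the other; keep your fingers down along the row until its last lid is down. Take either box first, mind that they are turned opposite ways, and do not grip, lift or drag the boxes, press hard, throw a lid back, or disturb the tools, bolt and mug around them.

Things in the scene. Friction and masses are not known exactly. Their poses are not given: they have to be found in the camera images.
- box_a: loose grey screw box, 212 x 56 x 38 mm, 0.8 to 1.1 kg, like box_b but turned the other way; either may be the nearer. Origin: centre of its underside; z up; x along its row of four white flip lids, from the hinge end to the far end, pointing to the robot's left (+y) within 0.25 rad. Lids: flat plates 47 mm (along the row) x 56 x 3 mm, pitch 50 mm; shut, their tops are flat at z = 41.5 mm
- box_a_first (a point): start of the stroke on box_a: hinge of the first lid, mid-width, level with the shut lids' top; box frame (-98.5, 0, 41.5) mm. Shut fingertips run from here towards point box_a_last, 0 to 4 mm above this level, ride up the lids' slopes and fold them down; run the other way they would go in under the free edges and throw the lids open
- box_a_last (a point): end of the stroke on box_a: free edge of its last lid when shut, mid-width, level with the shut lids' top; box frame (98.5, 0, 41.5) mm
- box_a_lid1 (a joint): angle of lid 1 of box_a (1 = first): 0 shut and flat, starts 0.5 to 1.0 rad open, stop at 1.75. Hinged at box x = -98.5 mm, z = 38.5 mm on its edge nearer the box's -x end, so the open lid slopes up towards the box's +x end; light hinge friction (about 0.006 N m) holds it where it is left
- box_a_lid2 (a joint): angle of lid 2 of box_a (1 = first): 0 shut and flat, starts 0.5 to 1.0 rad open, stop at 1.75. Hinged at box x = -48.5 mm, z = 38.5 mm on its edge nearer the box's -x end, so the open lid slopes up towards the box's +x end; light hinge friction (about 0.006 N m) holds it where it is left
- box_a_lid3 (a joint): angle of lid 3 of box_a (1 = first): 0 shut and flat, starts 0.5 to 1.0 rad open, stop at 1.75. Hinged at box x = +1.5 mm, z = 38.5 mm on its edge nearer the box's -x end, so the open lid slopes up towards the box's +x end; light hinge friction (about 0.006 N m) holds it where it is left
- box_a_lid4 (a joint): angle of lid 4 of box_a (1 = first): 0 shut and flat, starts 0.5 to 1.0 rad open, stop at 1.75. Hinged at box x = +51.5 mm, z = 38.5 mm on its edge nearer the box's -x end, so the open lid slopes up towards the box's +x end; light hinge friction (about 0.006 N m) holds it where it is left
- box_b: loose grey screw box, 212 x 56 x 38 mm, 0.8 to 1.1 kg, like box_a but turned the other way; either may be the nearer. Origin: centre of its underside; z up; x along its row of four white flip lids, from the hinge end to the far end, pointing to the robot's right (-y) within 0.25 rad. Lids: flat plates 47 mm (along the row) x 56 x 3 mm, pitch 50 mm; shut, their tops are flat at z = 41.5 mm
- box_b_first (a point): start of the stroke on box_b: hinge of the first lid, mid-width, level with the shut lids' top; box frame (-98.5, 0, 41.5) mm. Shut fingertips run from here towards point box_b_last, 0 to 4 mm above this level, ride up the lids' slopes and fold them down; run the other way they would go in under the free edges and throw the lids open
- box_b_last (a point): end of the stroke on box_b: free edge of its last lid when shut, mid-width, level with the shut lids' top; box frame (98.5, 0, 41.5) mm
- box_b_lid1 (a joint): angle of lid 1 of box_b (1 = first): 0 shut and flat, starts 0.5 to 1.0 rad open, stop at 1.75. Hinged at box x = -98.5 mm, z = 38.5 mm on its edge nearer the box's -x end, so the open lid slopes up towards the box's +x end; light hinge friction (about 0.006 N m) holds it where it is left
- box_b_lid2 (a joint): angle of lid 2 of box_b (1 = first): 0 shut and flat, starts 0.5 to 1.0 rad open, stop at 1.75. Hinged at box x = -48.5 mm, z = 38.5 mm on its edge nearer the box's -x end, so the open lid slopes up towards the box's +x end; light hinge friction (about 0.006 N m) holds it where it is left
- box_b_lid3 (a joint): angle of lid 3 of box_b (1 = first): 0 shut and flat, starts 0.5 to 1.0 rad open, stop at 1.75. Hinged at box x = +1.5 mm, z = 38.5 mm on its edge nearer the box's -x end, so the open lid slopes up towards the box's +x end; light hinge friction (about 0.006 N m) holds it where it is left
- box_b_lid4 (a joint): angle of lid 4 of box_b (1 = first): 0 shut and flat, starts 0.5 to 1.0 rad open, stop at 1.75. Hinged at box x = +51.5 mm, z = 38.5 mm on its edge nearer the box's -x end, so the open lid slopes up towards the box's +x end; light hinge friction (about 0.006 N m) holds it where it is left
- spanner: bystander: loose steel spanner, 200 mm, lying along its x axis to the robot's left; origin at mid-length on the underside
- screwdriver: bystander: loose blue-handled screwdriver, 200 mm, lying along its x axis to the robot's right; origin at mid-length on the underside
- socket: bystander: loose chrome socket, 26 mm diameter, 38 mm high, standing between the two boxes; origin at the centre of its underside
- bolt: bystander: loose dark hexagon bolt standing on its 24 mm head, 45 mm high, between the two boxes; origin at the centre of its underside
- mallet: bystander: loose black rubber mallet lying to the robot's right, head 60 mm diameter and 100 mm long along its y, handle 190 mm towards its -x; origin under the head's centre
- mug: bystander: loose white ceramic mug full of bolts, 82 mm diameter, 105 mm high with the bolts, handle on its +y side, to the robot's left; origin at the centre of its underside
Things that resemble listed ones, but are neither listed nor needed, are in the scene too. What is shaped like the box_a but pink is not meant.

How it is judged:
By the outcome, as a careful person would: the job done as asked, in the order asked, and still so for the second after the job is handed in, with the robot touching nothing.
It also fails if it takes over 58 s, if anything falls off the work surface, if the arm or the gripper's body presses on something with over 40 N, if the wrist force passes 120 N, or if a joint passes its speed limit or range.

## Robot

A 6-joint arm with a two-finger parallel gripper is mounted at the origin on the work surface. World frame = base frame: x ahead of the robot, y to its left, z up, the work surface at z = 0. Lengths are in m, angles in rad, forces in N, time in s.
With the tool pointing down it reaches from about 0.375 to 0.9 m from the base axis. Payload 3.1 kg.
Tool frame: the origin (TCP) lies between the finger pads; the fingertips stand 17 mm ahead of it and the grasp point (between the pads) lies 2 mm behind it (robot.nose_length is the distance from the TCP to the fingertips, in m); z points along the fingers, y is the line along which they close (so a half turn about z gives the same grasp; the last joint's range is limited). The gripper opens to 87 mm and grips with 3 to 60 N. Pads are 19 mm wide; open, the fingers measure 117 mm over their backs; the gripper's body (75 mm by 190 mm) begins 51 mm behind the grasp point.
Start: joints at [-1.472, 0.527, 1.433, -0, 1.181, -0.178], TCP at [0.171, -0.601, 0.24] pointing down, gripper open.
Joint ranges: [-3.08, 3.08], [-0.75, 2.2], [0.22, 2.44], [-1.43, 4.57], [0, 2.65], [-2.85, 2.85]. Speed limits (rad/s): [2.79, 2.79, 3.14, 3.14, 3.14, 3.14].

## Interface

Orientations are given as a unit quaternion [x, y, z, w].
In Python, from rig import robot, cams gives the robot as it stands.
- The arm moves only by the shell command python3 -m pendant 'ROWS' [FORCE]. ROWS is JSON, a list of rows, each an object with "jaw": the opening, from 0 (shut) to 1 (fully open); "linear": the shift along the tool's x, y, z in cm, a list of three; "twist": the turn about the tool's z in degrees. A call has 1 to 12 rows; each row shifts and turns the commanded pose from where the row before left it, along the tool's axes as they then stand; what a row does not reach is not made up. A row lasts 1/12 s, in which the tool goes at most 41.7 mm and 7.16 degrees, less where a joint would pass 70% of its speed; a pose out of reach is approached as far as the arm can. A call is refused whole if a number of a shift passes 4.17 or a number of a turn 7.16, either way. A call with a gripper value outside its range is refused whole. The fingers move at their own pace and stop on an object; FORCE is the grip in N (left out, the last holds). Time passes only in rows, so rows that do not move let the fingers close. It gives the time, the measured TCP pose, the force, the opening and the grip force at its end, in the units of the state.
- robot.get_obs(): the state, without advancing time (a new reading comes with each control period).
- cams.camera(name): name is "side" or "top" or "wrist"; returns a dict with "color" (420x560x3 uint8, blue, green, red), "depth" (420x560 float32, m along the optical axis (not along the pixel's ray), 0 where there is no reading), "fov_y" (degrees; the focal length in pixels is half the picture's height over the tangent of half this angle, whatever the lens; pixels are square), "cx", "cy" (the principal point, pixels), "view" (4x4, takes a point from world to camera coordinates). Camera axes: x right, y down, z forward; pixel columns grow to the right and rows downward; lengths in m; the calibration is good to about 2 mm. A picture is of the moment at which its call begins.
- robot.hand_in(): hands the job in; it is judged then, once.
The state is a dict: "time": time; "q": joint angles; "joint_velocities": joint speeds; "joint_torque": joint torques, N m; "position": TCP position; "tool_rot": TCP orientation; "ft_force": force on the tool from outside, world axes, zero at the start; "moment": the same for the moment, N m; "grip_width": finger opening in m; "grip_force": force on a finger pad.
Only numpy, scipy, OpenCV 4.12 (cv2) and the standard library are available. Lean on these libraries where they do the work, as an engineer would, in place of code of your own. Each camera call takes 0.05 s, during which the arm holds its last target. There are 200 camera calls.

## Working session

There is one attempt and no reset: what is moved stays moved. The work goes in short steps, Python scripts to look and compute and a shell command to move; the robot and the scene stay as the last step left them, time stands still between calls to the robot, and variables do not carry over. Pictures are saved under pics/ and viewed, at most 10 in all, crops included, and the job is handed in when it is done.

```bash
mkdir -p pics
cat > h.py <<'E'
import numpy as np, cv2
from rig import robot, cams
def K(c):
    f=c["color"].shape[0]/2/np.tan(np.radians(c["fov_y"])/2); return f
def cloud(c):
    f=K(c); d=c["depth"]; v,u=np.mgrid[:d.shape[0],:d.shape[1]]
    p=np.stack([(u-c["cx"])/f*d,(v-c["cy"])/f*d,d,np.ones_like(d)],-1)
    w=p@np.linalg.inv(c["view"]).T
    w=w[...,:3]; w[d==0]=np.nan; return w
E
python3 - <<'E'
from h import *
for n in ("top","side"):
    c=cams.camera(n); cv2.imwrite(f"pics/{n}0.png",c["color"]); np.savez(f"{n}0.npz",**c)
    print(n,c["fov_y"],c["cx"],c["cy"],np.round(np.linalg.inv(c["view"]),3).tolist())
o=robot.get_obs(); print(o["time"],o["position"],o["tool_rot"],o["ft_force"],robot.nose_length)
E
```

```text
top 43.14435496009901 266.3145300562541 210.7184126989351 [[-0.0, -0.984, 0.179, 0.322], [-1.0, -0.0, -0.003, -0.002], [0.003, -0.179, -0.984, 1.206], [0.0, 0.0, 0.0, 1.0]]
side 55.29774199235469 283.70831378773875 215.91524690539424 [[-0.95, -0.172, 0.261, 0.22], [-0.312, 0.495, -0.811, 0.89], [0.01, -0.852, -0.524, 0.665], [0.0, 0.0, 0.0, 1.0]]
0.1 [ 0.1707375  -0.60055724  0.23866098] [ 9.90439575e-01  1.37943684e-01  3.16309678e-05 -9.93198518e-04] [-0.40495036 -0.03895017 -0.54511655] 0.017
```

View pics/top0.png

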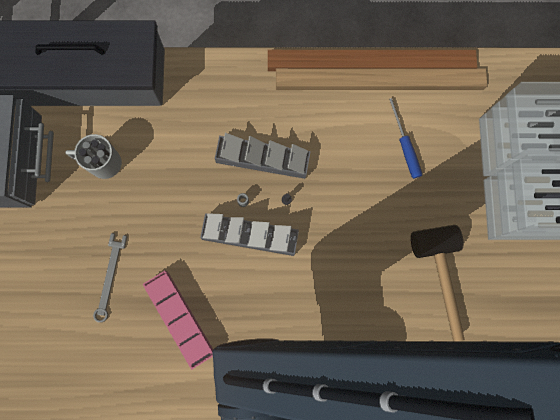

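View pics/side0.png

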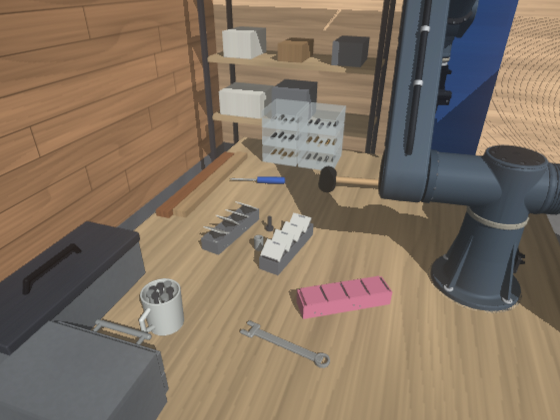

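Run:
```python
from h import *
P=[]
for n in ("top","side"):
    c=dict(np.load(f"{n}0.npz")); w=cloud(c); col=c["color"]; hsv=cv2.cvtColor(col,cv2.COLOR_BGR2HSV)
    # table check
    m=(w[...,0]>.3)&(w[...,0]<.7)&(abs(w[...,1])<.3); print(n,"table z",np.nanmedian(w[...,2][m]))
    grey=(hsv[...,1]<70)
    k=(w[...,2]>.008)&(w[...,2]<.1)&(abs(w[...,1])<.2)&(w[...,0]>.33)&(w[...,0]<.75)&grey
    nl,lab,st,ce=cv2.connectedComponentsWithStats(k.astype(np.uint8))
    for i in range(1,nl):
        if st[i,4]<60: continue
        p=w[lab==i]; 
        print(n,st[i],"min",p.min(0).round(3),"max",p.max(0).round(3),"mean",p.mean(0).round(3))
        if st[i,4]>1200:
            r=cv2.minAreaRect((p[:,:2]*1000).astype(np.float32)); print("  rect",r)
    np.save(n+"w.npy",w)
a=cv2.imread("pics/top0.png")[120:265,190:330]; b=cv2.imread("pics/side0.png")[190:280,190:330]
a=cv2.resize(a,None,fx=2.8,fy=2.8,interpolation=2); b=cv2.resize(b,None,fx=2.8,fy=2.8,interpolation=2)
b=cv2.copyMakeBorder(b,0,a.shape[0]-b.shape[0],0,0,0)
cv2.imwrite("pics/crop.png",np.hstack([a,b]))
```

```text
top table z 0.0008788356618796289
top [ 215  133   96   45 2445] min [ 0.618 -0.106  0.008] max [0.711 0.111 0.078] mean [0.66  0.002 0.048]
  rect ((664.6760864257812, 2.8179244995117188), (212.05711364746094, 58.82705307006836), 79.72830963134766)
top [237 193  12  13 107] min [0.55  0.035 0.009] max [0.576 0.059 0.043] mean [0.562 0.047 0.031]
top [282 193  10  11  73] min [ 0.557 -0.063  0.008] max [ 0.576 -0.043  0.05 ] mean [ 0.565 -0.052  0.025]
top [ 200  213   99   43 2193] min [ 0.438 -0.077  0.008] max [0.53  0.14  0.078] mean [0.483 0.034 0.051]
  rect ((483.76727294921875, 31.35052490234375), (212.31369018554688, 56.7352409362793), 79.9446029663086)
side table z 0.0016245627892653713
side [ 201  201   58   52 1328] min [ 0.619 -0.107  0.008] max [0.713 0.114 0.076] mean [0.665 0.015 0.031]
  rect ((665.8795776367188, 2.3473663330078125), (216.71151733398438, 60.51795196533203), 79.64984130859375)
side [ 254  212   59   61 1836] min [ 0.439 -0.072  0.008] max [0.577 0.141 0.077] mean [0.487 0.056 0.046]
  rect ((513.6842041015625, 26.000076293945312), (217.32150268554688, 117.1752700805664), 80.31864929199219)
```

View pics/crop.png

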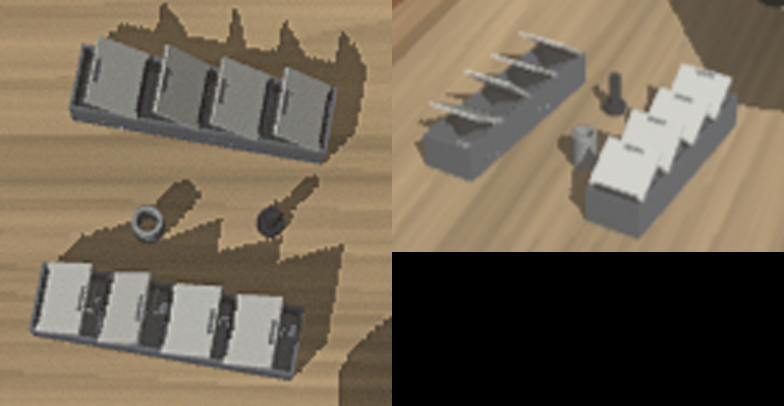

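The candidates are the far grey box at top-view px (262,155), the near grey box at (250,233) and the pink one at (180,320), which is the decoy. In the far box the lids hinge on the right and open to the left (+y), so it is box_a. The near box is hinged on the left, so it is box_b. I'll check this against the height profiles.

```bash
cat > m.py <<'E'
from h import *
from scipy.spatial.transform import Rotation as R
import sys
B={"a":(np.array([.6650,.0026]),np.array([.178,.984])),"b":(np.array([.4838,.0313]),np.array([-.175,-.9846]))}
def pt(b,s):
    c,d=B[b]; return c+d*s
def go(b,s,z):
    o=robot.get_obs(); r=R.from_quat(o["tool_rot"]); T=np.array([*pt(b,s),z])
    y=r.apply([0,1,0]); d=B[b][1]; 
    ang=np.degrees(np.arctan2(y[1],y[0])-np.arctan2(d[1],d[0])); ang=(ang+90)%180-90
    print("t",round(o["time"],2),"pos",o["position"].round(4),"F",o["ft_force"].round(2),"grip",round(o["grip_width"],4),"twist+",ang.round(2),"tilt",r.apply([0,0,1]).round(3))
    r2=r*R.from_euler("z",ang,degrees=True)
    print("target",T.round(4),"linear after twist, cm:",(r2.inv().apply(T-o["position"])*100).round(2), "joints",o["q"].round(2))
if __name__=="__main__": go(sys.argv[1],float(sys.argv[2]),float(sys.argv[3]))
E
python3 - <<'E'
from m import *
for n in ("top","side"):
    w=np.load(n+"w.npy").reshape(-1,3); w=w[~np.isnan(w[:,0])]
    for b,(c,d) in B.items():
        e=np.array([-d[1],d[0]]); s=(w[:,:2]-c)@d; t=(w[:,:2]-c)@e
        k=(abs(s)<.13)&(abs(t)<.034)&(w[:,2]>.008)
        r=cv2.minAreaRect((w[k][:,:2]*1000).astype(np.float32)); print(n,b,r, "s",s[k].min().round(4),s[k].max().round(4),"t",t[k].min().round(4),t[k].max().round(4))
        print("  max z by s:",[(int(x*1000),int(1000*w[k&(s>=x)&(s<x+.01)][:,2].max())) for x in np.arange(-.11,.11,.01) if (k&(s>=x)&(s<x+.01)).any()])
        q=k&(s<-.1)&(s>-.106)&(w[:,2]>.03); print("  rim z",np.median(w[q][:,2]) if q.any() else None)
go("a",-.122,.10)
E
```

```text
top a ((663.72998046875, -2.403045654296875), (222.66909790039062, 58.82705307006836), 79.72830963134766) s -0.1165 0.1062 t -0.0291 0.0298
  max z by s: [(-110, 43), (-100, 52), (-90, 61), (-80, 68), (-70, 74), (-60, 44), (-50, 52), (-40, 58), (-30, 66), (-20, 73), (-10, 44), (0, 58), (9, 64), (19, 73), (29, 78), (39, 45), (49, 51), (59, 59), (69, 64), (79, 70), (89, 67), (99, 42)]
  rim z 0.03880303270440488
top b ((483.76727294921875, 31.35052490234375), (212.31369018554688, 56.7352409362793), 79.9446029663086) s -0.1062 0.1061 t -0.0284 0.0283
  max z by s: [(-110, 42), (-100, 53), (-90, 59), (-80, 68), (-70, 75), (-60, 43), (-50, 55), (-40, 65), (-30, 76), (-20, 78), (-10, 44), (0, 51), (9, 59), (19, 65), (29, 72), (39, 69), (49, 52), (59, 62), (69, 68), (79, 75), (89, 41), (99, 42)]
  rim z 0.03814350682491108
side a ((665.8795776367188, 2.3473663330078125), (216.71151733398438, 60.51795196533203), 79.64984130859375) s -0.1085 0.1082 t -0.0311 0.0295
  max z by s: [(-110, 39), (-100, 45), (-90, 55), (-80, 64), (-70, 72), (-60, 71), (-50, 48), (-40, 53), (-30, 61), (-20, 70), (-10, 70), (0, 48), (9, 58), (19, 68), (29, 75), (39, 40), (49, 48), (59, 55), (69, 61), (79, 68), (89, 69), (99, 42)]
  rim z 0.03285319394929814
side b ((485.00164794921875, 30.893264770507812), (217.32150268554688, 58.98146438598633), 80.31864929199219) s -0.1085 0.109 t -0.0284 0.0306
  max z by s: [(-110, 46), (-100, 52), (-90, 59), (-80, 68), (-70, 71), (-60, 42), (-50, 58), (-40, 64), (-30, 76), (-20, 77), (-10, 46), (0, 50), (9, 58), (19, 65), (29, 69), (39, 67), (49, 51), (59, 60), (69, 69), (79, 72), (89, 39), (99, 39)]
  rim z 0.036813463974066374
t 0.1 pos [ 0.1707 -0.6006  0.2387] F [-0.4  -0.04 -0.55] grip 0.0867 twist+ 26.11 tilt [-0.     0.002 -1.   ]
target [ 0.6433 -0.1174  0.1   ] linear after twist, cm: [ 37.91 -55.92  13.95] joints [-1.47  0.53  1.43 -0.    1.18 -0.18]
```

```bash
python3 -m pendant '[{"jaw":0,"linear":[0,0,0],"twist":6.5},{"jaw":0,"linear":[0,0,0],"twist":6.5},{"jaw":0,"linear":[0,0,0],"twist":6.5},{"jaw":0,"linear":[0,0,0],"twist":6.6},{"jaw":0,"linear":[1.9,-2.8,0],"twist":0},{"jaw":0,"linear":[1.9,-2.8,0],"twist":0},{"jaw":0,"linear":[1.9,-2.8,0],"twist":0},{"jaw":0,"linear":[1.9,-2.8,0],"twist":0},{"jaw":0,"linear":[1.9,-2.8,0],"twist":0},{"jaw":0,"linear":[1.9,-2.8,0],"twist":0},{"jaw":0,"linear":[1.9,-2.8,0],"twist":0},{"jaw":0,"linear":[1.9,-2.8,0],"twist":0}]' 10
python3 -m pendant '[{"jaw":0,"linear":[1.9,-2.8,0],"twist":0},{"jaw":0,"linear":[1.9,-2.8,0],"twist":0},{"jaw":0,"linear":[1.9,-2.8,0],"twist":0},{"jaw":0,"linear":[1.9,-2.8,0],"twist":0},{"jaw":0,"linear":[1.9,-2.8,0],"twist":0},{"jaw":0,"linear":[1.9,-2.8,0],"twist":0},{"jaw":0,"linear":[1.9,-2.8,0],"twist":0},{"jaw":0,"linear":[1.9,-2.8,0],"twist":0},{"jaw":0,"linear":[1.9,-2.8,0],"twist":0},{"jaw":0,"linear":[1.9,-2.8,0],"twist":0},{"jaw":0,"linear":[0,0,0],"twist":0}]'
python3 m.py a -0.122 0.10
```

```text
time: 1.1
position: [0.361, -0.4062, 0.2392]
tool_rot: [0.996, -0.089, -0.0, -0.0]
ft_force: [0.4, -0.4, -0.0]
grip_width: 0.0152
grip_force: 0.0
time: 2.02
position: [0.6005, -0.1614, 0.2392]
tool_rot: [0.996, -0.087, 0.001, -0.001]
ft_force: [0.5, 0.1, 0.7]
grip_width: 0.0004
grip_force: 0.0
t 2.02 pos [ 0.6005 -0.1614  0.2392] F [0.51 0.12 0.72] grip 0.0004 twist+ 0.31 tilt [ 0.003  0.002 -1.   ]
target [ 0.6433 -0.1174  0.1   ] linear after twist, cm: [ 3.39 -5.05 13.94] joints [-0.44  0.52  1.44  0.    1.17  1.3 ]
```

```bash
python3 -m pendant '[{"jaw":0,"linear":[1.7,-2.5,2],"twist":0.3},{"jaw":0,"linear":[1.7,-2.5,2],"twist":0},{"jaw":0,"linear":[0,0,2.5],"twist":0},{"jaw":0,"linear":[0,0,2.5],"twist":0},{"jaw":0,"linear":[0,0,2.5],"twist":0},{"jaw":0,"linear":[0,0,2.3],"twist":0},{"jaw":0,"linear":[0,0,0],"twist":0},{"jaw":0,"linear":[0,0,0],"twist":0}]'
python3 m.py a -0.122 0.060
python3 - <<'E'
from h import *
c=cams.camera("wrist"); cv2.imwrite("pics/w1.png",c["color"])
E
```

```text
time: 2.68
position: [0.638, -0.1229, 0.1]
tool_rot: [0.996, -0.092, -0.002, -0.0]
ft_force: [-0.6, 0.9, 0.2]
grip_width: 0.0007
grip_force: 0.0
t 2.68 pos [ 0.638  -0.1229  0.1   ] F [-0.55  0.88  0.24] grip 0.0007 twist+ -0.31 tilt [-0.004  0.001 -1.   ]
target [ 0.6433 -0.1174  0.06  ] linear after twist, cm: [ 0.44 -0.63  4.  ] joints [-0.36  0.73  1.47 -0.    0.94  1.39]
```

View pics/w1.png

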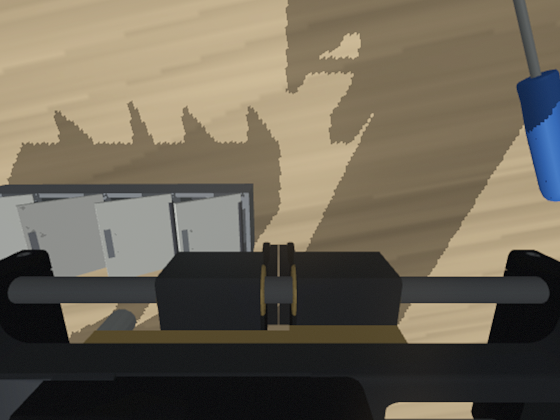

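The wrist view shows the box's hinge end at px x≈252, just left of the closed fingers at px (262–295, 245–290), so the fingers are outside the hinge end. Next I descend.

```bash
python3 -m pendant '[{"jaw":0,"linear":[0.45,-0.4,1],"twist":0},{"jaw":0,"linear":[0,0,1],"twist":0},{"jaw":0,"linear":[0,0,1],"twist":0},{"jaw":0,"linear":[0,0,0.6],"twist":0},{"jaw":0,"linear":[0,0,0.3],"twist":0},{"jaw":0,"linear":[0,0,0],"twist":0},{"jaw":0,"linear":[0,0,0],"twist":0}]'
python3 m.py a -0.0985 0.060
```

```text
time: 3.32
position: [0.6445, -0.1199, 0.0623]
tool_rot: [0.996, -0.092, -0.0, -0.0]
ft_force: [-0.1, 0.1, 0.1]
grip_width: 0.0002
grip_force: 0.0
t 3.32 pos [ 0.6445 -0.1199  0.0623] F [-0.14  0.07  0.09] grip 0.0002 twist+ -0.29 tilt [-0.  0. -1.]
target [ 0.6475 -0.0943  0.06  ] linear after twist, cm: [-0.16 -2.56  0.23] joints [-0.35  0.79  1.47  0.    0.88  1.4 ]
```

```bash
python3 -m pendant '[{"jaw":0,"linear":[-0.05,-0.5,0.1],"twist":-0.2},{"jaw":0,"linear":[-0.05,-0.5,0.05],"twist":0},{"jaw":0,"linear":[-0.05,-0.5,0],"twist":0},{"jaw":0,"linear":[0,-0.5,0],"twist":0},{"jaw":0,"linear":[0,-0.5,0],"twist":0},{"jaw":0,"linear":[0,-0.5,0],"twist":0},{"jaw":0,"linear":[0,-0.5,0],"twist":0},{"jaw":0,"linear":[0,-0.5,0],"twist":0},{"jaw":0,"linear":[0,-0.5,0],"twist":0},{"jaw":0,"linear":[0,-0.4,0],"twist":0},{"jaw":0,"linear":[0,0,0],"twist":0},{"jaw":0,"linear":[0,0,0],"twist":0}]'
python3 m.py a -0.065 0.0595
```

```text
time: 4.32
position: [0.652, -0.0711, 0.061]
tool_rot: [0.996, -0.09, -0.0, 0.0]
ft_force: [0.5, 0.2, -0.3]
grip_width: 0.0003
grip_force: 0.0
t 4.32 pos [ 0.652  -0.0711  0.061 ] F [ 0.51  0.23 -0.27] grip 0.0003 twist+ -0.06 tilt [-0. -0. -1.]
target [ 0.6534 -0.0614  0.0595] linear after twist, cm: [-0.03 -0.98  0.15] joints [-0.28  0.79  1.47 -0.    0.88  1.47]
```

```bash
python3 -m pendant '[{"jaw":0,"linear":[0,-0.4,0.05],"twist":0},{"jaw":0,"linear":[0,-0.4,0.05],"twist":0},{"jaw":0,"linear":[0,-0.3,0],"twist":0},{"jaw":0,"linear":[0,0,0],"twist":0},{"jaw":0,"linear":[0,0,0],"twist":0}]'
python3 m.py a -0.065 0.0595; python3 -m pendant '[{"jaw":0,"linear":[0,-0.2,0.05],"twist":0},{"jaw":0,"linear":[0,-0.2,0],"twist":0},{"jaw":0,"linear":[0,-0.2,0],"twist":0},{"jaw":0,"linear":[0,-0.1,0],"twist":0}]';python3 m.py a -0.065 0.0595
```

```text
time: 4.73
position: [0.6539, -0.0603, 0.06]
tool_rot: [0.996, -0.09, -0.0, 0.0]
ft_force: [0.3, 0.5, -0.6]
grip_width: 0.0006
grip_force: 0.0
t 4.73 pos [ 0.6539 -0.0603  0.06  ] F [ 0.27  0.46 -0.61] grip 0.0006 twist+ -0.06 tilt [-0.  0. -1.]
target [ 0.6534 -0.0614  0.0595] linear after twist, cm: [-0.03  0.12  0.05] joints [-0.26  0.79  1.47 -0.    0.88  1.49]
time: 5.07
position: [0.6552, -0.0535, 0.0596]
tool_rot: [0.996, -0.09, -0.0, 0.0]
ft_force: [0.1, 0.0, 0.5]
grip_width: 0.0009
grip_force: 0.5
t 5.07 pos [ 0.6552 -0.0535  0.0596] F [0.06 0.04 0.52] grip 0.0009 twist+ -0.08 tilt [-0. -0. -1.]
target [ 0.6534 -0.0614  0.0595] linear after twist, cm: [-0.03  0.81  0.01] joints [-0.25  0.79  1.47 -0.    0.88  1.5 ]
```

```bash
python3 -m pendant '[{"jaw":0,"linear":[0,-0.5,0.03],"twist":0},{"jaw":0,"linear":[0,-0.5,0],"twist":0},{"jaw":0,"linear":[0,-0.5,0],"twist":0},{"jaw":0,"linear":[0,-0.5,0],"twist":0},{"jaw":0,"linear":[0,-0.5,0],"twist":0},{"jaw":0,"linear":[0,-0.5,0],"twist":0},{"jaw":0,"linear":[0,-0.5,0],"twist":0},{"jaw":0,"linear":[0,-0.5,0],"twist":0},{"jaw":0,"linear":[0,-0.5,0],"twist":0},{"jaw":0,"linear":[0,-0.5,0],"twist":0},{"jaw":0,"linear":[0,-0.5,0],"twist":0},{"jaw":0,"linear":[0,-0.5,0],"twist":0}]'
python3 m.py a 0.1 0.0592
```

```text
time: 6.07
position: [0.6661, 0.0058, 0.0593]
tool_rot: [0.996, -0.09, 0.0, -0.0]
ft_force: [-0.2, -0.5, 0.0]
grip_width: 0.0002
grip_force: 0.1
t 6.07 pos [0.6661 0.0058 0.0593] F [-0.22 -0.53  0.04] grip 0.0002 twist+ -0.1 tilt [ 0.  0. -1.]
target [0.6828 0.101  0.0592] linear after twist, cm: [-0.05 -9.67  0.02] joints [-0.16  0.8   1.45  0.    0.89  1.59]
```

```bash
python3 -m pendant '[{"jaw":0,"linear":[0,-0.5,0.02],"twist":0},{"jaw":0,"linear":[0,-0.5,0],"twist":0},{"jaw":0,"linear":[0,-0.5,0],"twist":0},{"jaw":0,"linear":[0,-0.5,0],"twist":0},{"jaw":0,"linear":[0,-0.5,0],"twist":0},{"jaw":0,"linear":[0,-0.5,0],"twist":0},{"jaw":0,"linear":[0,-0.5,0],"twist":0},{"jaw":0,"linear":[0,-0.5,0],"twist":0},{"jaw":0,"linear":[0,-0.5,0],"twist":0},{"jaw":0,"linear":[0,-0.5,0],"twist":0},{"jaw":0,"linear":[0,-0.5,0],"twist":0},{"jaw":0,"linear":[0,-0.5,0],"twist":0}]'
python3 m.py a 0.1 0.0592
python3 - <<'E'
from h import *
c=cams.camera("side"); cv2.imwrite("pics/s1.png",cv2.resize(c["color"][120:330,150:430],None,fx=2.8,fy=2.8,interpolation=2))
E
```

```text
time: 7.07
position: [0.6768, 0.065, 0.0591]
tool_rot: [0.996, -0.09, 0.0, -0.0]
ft_force: [-0.2, -1.3, 0.1]
grip_width: 0.0005
grip_force: 0.1
t 7.07 pos [0.6768 0.065  0.0591] F [-0.23 -1.33  0.15] grip 0.0005 twist+ -0.09 tilt [ 0.  0. -1.]
target [0.6828 0.101  0.0592] linear after twist, cm: [-0.05 -3.65 -0.01] joints [-0.07  0.82  1.41  0.    0.92  1.68]
```

View pics/s1.png

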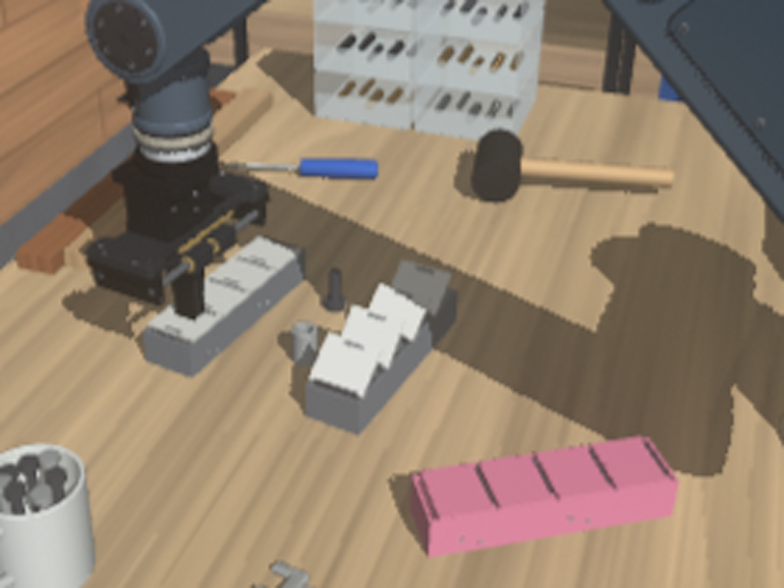

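The side view shows the fingers at crop px (190,295) on lid 4. Lids 1–3 behind them, at (270,255) to (215,305), lie flat. I'll finish the run, hold, then lift off.

```bash
python3 -m pendant '[{"jaw":0,"linear":[0,-0.5,0],"twist":0},{"jaw":0,"linear":[0,-0.5,0.02],"twist":0},{"jaw":0,"linear":[0,-0.5,0],"twist":0},{"jaw":0,"linear":[0,-0.5,0],"twist":0},{"jaw":0,"linear":[0,-0.5,0],"twist":0},{"jaw":0,"linear":[0,-0.5,0],"twist":0},{"jaw":0,"linear":[0,-0.5,0],"twist":0},{"jaw":0,"linear":[0,-0.2,0],"twist":0},{"jaw":0,"linear":[0,0,0],"twist":0},{"jaw":0,"linear":[0,0,0],"twist":0}]'
python3 m.py a 0.1 0.0592
python3 -m pendant '[{"jaw":0,"linear":[0,0,-0.5],"twist":0},{"jaw":0,"linear":[0,0,-2],"twist":0},{"jaw":0,"linear":[0,0,-2.5],"twist":0},{"jaw":0,"linear":[0,0,-3],"twist":0},{"jaw":0,"linear":[0,0,-3],"twist":0},{"jaw":0,"linear":[0,0,0],"twist":0}]'
python3 m.py b -0.124 0.165
```

```text
time: 7.95
position: [0.6835, 0.1015, 0.0589]
tool_rot: [0.996, -0.09, 0.0, -0.0]
ft_force: [0.8, 0.5, 1.1]
grip_width: 0.0005
grip_force: 0.7
t 7.95 pos [0.6835 0.1015 0.0589] F [0.8  0.47 1.07] grip 0.0005 twist+ -0.09 tilt [ 0.     0.001 -1.   ]
target [0.6828 0.101  0.0592] linear after twist, cm: [-0.06  0.06 -0.03] joints [-0.01  0.83  1.37  0.    0.94  1.74]
time: 8.45
position: [0.6875, 0.1005, 0.1762]
tool_rot: [0.996, -0.09, 0.006, -0.0]
ft_force: [0.9, -0.3, 1.3]
grip_width: 0.0002
grip_force: 0.0
t 8.45 pos [0.6875 0.1005 0.1762] F [ 0.87 -0.31  1.28] grip 0.0002 twist+ -0.28 tilt [ 0.013 -0.    -1.   ]
target [0.5055 0.1534 0.165 ] linear after twist, cm: [-18.86  -2.02   0.88] joints [-0.02  0.68  1.31  0.    1.13  1.74]
```

```bash
python3 -m pendant '[{"jaw":0,"linear":[-2,-0.3,0],"twist":0},{"jaw":0,"linear":[-2.5,-0.3,0],"twist":0},{"jaw":0,"linear":[-2.5,-0.3,0],"twist":0},{"jaw":0,"linear":[-2.5,-0.3,0],"twist":0},{"jaw":0,"linear":[-2.5,-0.3,0],"twist":0},{"jaw":0,"linear":[-2.5,-0.3,0],"twist":0},{"jaw":0,"linear":[-2.5,-0.3,0],"twist":0},{"jaw":0,"linear":[-1.9,0,0],"twist":0},{"jaw":0,"linear":[0,0,0],"twist":0},{"jaw":0,"linear":[0,0,0],"twist":0}]'
python3 m.py b -0.124 0.0605
python3 - <<'E'
from m import *
for n in ("top","side"):
    c=cams.camera(n); w=cloud(c).reshape(-1,3); w=w[~np.isnan(w[:,0])]
    for b,(ce,d) in B.items():
        e=np.array([-d[1],d[0]]); s=(w[:,:2]-ce)@d; t=(w[:,:2]-ce)@e
        k=(abs(s)<.115)&(abs(t)<.034)&(w[:,2]>.008)&(w[:,2]<.09)
        print(n,b,cv2.minAreaRect((w[k][:,:2]*1000).astype(np.float32)))
        k&=abs(t)<.02
        print([(int(x*1000),round(1000*np.median(w[k&(s>=x)&(s<x+.01)][:,2]),1)) for x in np.arange(-.11,.11,.01) if (k&(s>=x)&(s<x+.01)).any()])
    cv2.imwrite(f"pics/{n}2.png",c["color"])
E
```

```text
time: 9.28
position: [0.5007, 0.1554, 0.169]
tool_rot: [0.996, -0.09, 0.0, 0.0]
ft_force: [0.2, 0.4, 0.9]
grip_width: 0.0004
grip_force: 0.0
t 9.28 pos [0.5007 0.1554 0.169 ] F [0.22 0.44 0.9 ] grip 0.0004 twist+ -0.23 tilt [ 0. -0. -1.]
target [0.5055 0.1534 0.0605] linear after twist, cm: [ 0.5   0.11 10.85] joints [ 0.09  0.49  1.75 -0.    0.89  1.84]
top a ((664.9403076171875, 2.73223876953125), (212.03065490722656, 59.151729583740234), 79.88251495361328)
[(-110, np.float64(38.2)), (-100, np.float64(41.8)), (-90, np.float64(41.5)), (-80, np.float64(41.8)), (-70, np.float64(42.0)), (-60, np.float64(41.7)), (-50, np.float64(42.0)), (-40, np.float64(42.0)), (-30, np.float64(42.6)), (-20, np.float64(42.5)), (-10, np.float64(42.1)), (0, np.float64(41.4)), (9, np.float64(41.8)), (19, np.float64(41.8)), (29, np.float64(42.2)), (39, np.float64(42.0)), (49, np.float64(41.7)), (59, np.float64(42.5)), (69, np.float64(42.0)), (79, np.float64(41.8)), (89, np.float64(42.1)), (99, np.float64(33.1))]
top b ((483.9610595703125, 31.26557159423828), (212.26893615722656, 56.914459228515625), 79.9082
[... 893 characters left out ...]
.5)), (79, np.float64(42.6)), (89, np.float64(42.4)), (99, np.float64(25.3))]
side b ((485.030029296875, 32.10089111328125), (215.19834899902344, 58.44804000854492), 80.12737274169922)
[(-110, np.float64(26.3)), (-100, np.float64(45.1)), (-90, np.float64(53.4)), (-80, np.float64(62.3)), (-70, np.float64(68.5)), (-60, np.float64(28.6)), (-50, np.float64(48.0)), (-40, np.float64(57.0)), (-30, np.float64(67.5)), (-20, np.float64(73.7)), (-10, np.float64(27.3)), (0, np.float64(42.7)), (9, np.float64(53.2)), (19, np.float64(58.4)), (29, np.float64(64.8)), (39, np.float64(67.3)), (49, np.float64(32.8)), (59, np.float64(55.4)), (69, np.float64(61.4)), (79, np.float64(68.0)), (99, np.float64(30.4))]
```

View pics/side2.png

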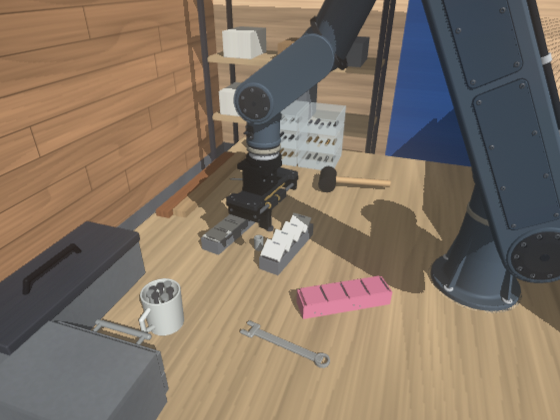

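Box_a's lids are all flat (about 42 mm along the row) and the box has not moved. In the side view the gripper is at px (265,205), clear of box_b's lids at (287,240). Now I descend for box_b.

```bash
python3 -m pendant '[{"jaw":0,"linear":[0.3,0,2],"twist":-0.1},{"jaw":0,"linear":[0.2,0,2.5],"twist":0},{"jaw":0,"linear":[0,0,2.5],"twist":0},{"jaw":0,"linear":[0,0,2],"twist":0},{"jaw":0,"linear":[0,0,1],"twist":0},{"jaw":0,"linear":[0,0,0.6],"twist":0},{"jaw":0,"linear":[0,0,0.1],"twist":0},{"jaw":0,"linear":[0,0,0],"twist":0},{"jaw":0,"linear":[0,0,0],"twist":0}]'
python3 m.py b -0.0985 0.0595
```

```text
time: 10.13
position: [0.5072, 0.1545, 0.0627]
tool_rot: [0.996, -0.089, 0.001, -0.0]
ft_force: [-0.2, 0.3, 0.9]
grip_width: 0.0005
grip_force: 0.0
t 10.13 pos [0.5072 0.1545 0.0627] F [-0.24  0.34  0.92] grip 0.0005 twist+ -0.17 tilt [ 0.002  0.    -1.   ]
target [0.501  0.1283 0.0595] linear after twist, cm: [-0.15  2.69  0.32] joints [ 0.08  0.68  1.81 -0.    0.65  1.83]
```

```bash
python3 -m pendant '[{"jaw":0,"linear":[-0.05,0,0.1],"twist":0},{"jaw":0,"linear":[-0.05,0.3,0],"twist":0},{"jaw":0,"linear":[0,0.5,0],"twist":0},{"jaw":0,"linear":[0,0.5,0],"twist":0},{"jaw":0,"linear":[0,0.4,0],"twist":0},{"jaw":0,"linear":[0,0.4,0],"twist":0},{"jaw":0,"linear":[0,0.2,0],"twist":0},{"jaw":0,"linear":[0,0,0],"twist":0}]'
python3 m.py b -0.065 0.0592
```

```text
time: 10.8
position: [0.501, 0.1314, 0.0609]
tool_rot: [0.996, -0.09, -0.0, 0.0]
ft_force: [1.1, -0.3, -0.2]
grip_width: 0.0005
grip_force: 0.0
t 10.8 pos [0.501  0.1314 0.0609] F [ 1.11 -0.27 -0.21] grip 0.0005 twist+ -0.21 tilt [-0. -0. -1.]
target [0.4952 0.0953 0.0592] linear after twist, cm: [0.06 3.66 0.17] joints [ 0.04  0.68  1.84 -0.    0.63  1.79]
```

```bash
python3 -m pendant '[{"jaw":0,"linear":[0,0.4,0.03],"twist":0},{"jaw":0,"linear":[0,0.5,0.03],"twist":0},{"jaw":0,"linear":[0,0.5,0.03],"twist":0},{"jaw":0,"linear":[0,0.5,0.03],"twist":0},{"jaw":0,"linear":[0,0.5,0.02],"twist":0},{"jaw":0,"linear":[0,0.5,0],"twist":0},{"jaw":0,"linear":[0,0.5,0],"twist":0},{"jaw":0,"linear":[0,0.5,0],"twist":0},{"jaw":0,"linear":[0,0.3,0],"twist":0},{"jaw":0,"linear":[0,0,0],"twist":0}]'
python3 m.py b 0.1 0.0590
```

```text
time: 11.63
position: [0.4934, 0.09, 0.0595]
tool_rot: [0.996, -0.09, -0.0, 0.0]
ft_force: [0.3, -0.7, 0.4]
grip_width: 0.0005
grip_force: 0.0
t 11.63 pos [0.4934 0.09   0.0595] F [ 0.28 -0.71  0.36] grip 0.0005 twist+ -0.21 tilt [-0. -0. -1.]
target [ 0.4663 -0.0672  0.059 ] linear after twist, cm: [ 0.08 15.95  0.05] joints [-0.04  0.67  1.88 -0.    0.6   1.71]
```

```bash
python3 -m pendant '[{"jaw":0,"linear":[0.02,0.5,0.03],"twist":0},{"jaw":0,"linear":[0.02,0.5,0],"twist":0},{"jaw":0,"linear":[0.02,0.5,0],"twist":0},{"jaw":0,"linear":[0.02,0.5,0],"twist":0},{"jaw":0,"linear":[0,0.5,0],"twist":0},{"jaw":0,"linear":[0,0.5,0],"twist":0},{"jaw":0,"linear":[0,0.5,0],"twist":0},{"jaw":0,"linear":[0,0.5,0],"twist":0},{"jaw":0,"linear":[0,0.5,0],"twist":0},{"jaw":0,"linear":[0,0.5,0],"twist":0},{"jaw":0,"linear":[0,0.5,0],"twist":0},{"jaw":0,"linear":[0,0.5,0],"twist":0}]'
python3 m.py b 0.1 0.0590
```

```text
time: 12.63
position: [0.4837, 0.0311, 0.0592]
tool_rot: [0.996, -0.089, 0.0, -0.0]
ft_force: [0.9, 0.4, 0.5]
grip_width: 0.0008
grip_force: 0.2
t 12.63 pos [0.4837 0.0311 0.0592] F [0.93 0.41 0.48] grip 0.0008 twist+ -0.17 tilt [ 0.  0. -1.]
target [ 0.4663 -0.0672  0.059 ] linear after twist, cm: [0.01 9.98 0.02] joints [-0.17  0.66  1.92  0.    0.56  1.58]
```

```bash
python3 -m pendant '[{"jaw":0,"linear":[0,0.5,0.02],"twist":0},{"jaw":0,"linear":[0,0.5,0],"twist":0},{"jaw":0,"linear":[0,0.5,0],"twist":0},{"jaw":0,"linear":[0,0.5,0],"twist":0},{"jaw":0,"linear":[0,0.5,0],"twist":0},{"jaw":0,"linear":[0,0.5,0],"twist":0},{"jaw":0,"linear":[0,0.5,0],"twist":0},{"jaw":0,"linear":[0,0.5,0],"twist":0},{"jaw":0,"linear":[0,0.5,0],"twist":0},{"jaw":0,"linear":[0,0.5,0],"twist":0},{"jaw":0,"linear":[0,0.5,0],"twist":0},{"jaw":0,"linear":[0,0.5,0],"twist":0}]'
python3 m.py b 0.1 0.0590
```

```text
time: 13.63
position: [0.4729, -0.0281, 0.059]
tool_rot: [0.996, -0.089, 0.0, 0.0]
ft_force: [-0.4, 0.0, -0.6]
grip_width: 0.0001
grip_force: 0.1
t 13.63 pos [ 0.4729 -0.0281  0.059 ] F [-0.44  0.03 -0.57] grip 0.0001 twist+ -0.15 tilt [ 0. -0. -1.]
target [ 0.4663 -0.0672  0.059 ] linear after twist, cm: [ 0.03  3.96 -0.  ] joints [-0.3   0.65  1.95 -0.    0.54  1.45]
```

```bash
python3 -m pendant '[{"jaw":0,"linear":[0,0.5,0.01],"twist":0},{"jaw":0,"linear":[0,0.5,0],"twist":0},{"jaw":0,"linear":[0,0.5,0],"twist":0},{"jaw":0,"linear":[0,0.5,0],"twist":0},{"jaw":0,"linear":[0,0.5,0],"twist":0},{"jaw":0,"linear":[0,0.5,0],"twist":0},{"jaw":0,"linear":[0,0.5,0],"twist":0},{"jaw":0,"linear":[0,0.2,0],"twist":0},{"jaw":0,"linear":[0,0,0],"twist":0},{"jaw":0,"linear":[0,0,0],"twist":0}]'
python3 m.py b 0.1 0.0590
python3 -m pendant '[{"jaw":0,"linear":[0,0,-0.5],"twist":0},{"jaw":0,"linear":[0,0,-2],"twist":0},{"jaw":0,"linear":[0,0,-2.5],"twist":0},{"jaw":0,"linear":[0,0,-3],"twist":0},{"jaw":0,"linear":[0,0,-3],"twist":0},{"jaw":0,"linear":[0,2,-2],"twist":0},{"jaw":0,"linear":[0,3,-1],"twist":0},{"jaw":0,"linear":[0,3,0],"twist":0},{"jaw":0,"linear":[0,3,0],"twist":0},{"jaw":0,"linear":[0,2,0],"twist":0},{"jaw":0,"linear":[0,0,0],"twist":0},{"jaw":0,"linear":[0,0,0],"twist":0}]'
python3 - <<'E'
from m import *
for n in ("top","side"):
    c=cams.camera(n); w=cloud(c).reshape(-1,3); w=w[~np.isnan(w[:,0])]
    for b,(ce,d) in B.items():
        e=np.array([-d[1],d[0]]); s=(w[:,:2]-ce)@d; t=(w[:,:2]-ce)@e
        k=(abs(s)<.115)&(abs(t)<.034)&(w[:,2]>.008)&(w[:,2]<.09)
        print(n,b,cv2.minAreaRect((w[k][:,:2]*1000).astype(np.float32)))
        k&=abs(t)<.02
        print([float(round(1000*np.median(w[k&(s>=x)&(s<x+.01)][:,2]),1)) for x in np.arange(-.11,.11,.01) if (k&(s>=x)&(s<x+.01)).any()])
    cv2.imwrite(f"pics/{n}3.png",c["color"])
E
```

```text
time: 14.47
position: [0.4665, -0.0644, 0.0589]
tool_rot: [0.996, -0.089, 0.0, 0.0]
ft_force: [-0.5, -0.3, 1.4]
grip_width: 0.0009
grip_force: 0.7
t 14.47 pos [ 0.4665 -0.0644  0.0589] F [-0.54 -0.33  1.37] grip 0.0009 twist+ -0.16 tilt [ 0. -0. -1.]
target [ 0.4663 -0.0672  0.059 ] linear after twist, cm: [ 0.03  0.27 -0.01] joints [-0.37  0.65  1.96 -0.    0.54  1.38]
time: 15.47
position: [0.443, -0.1922, 0.1989]
tool_rot: [0.996, -0.09, -0.0, -0.0]
ft_force: [0.1, 1.0, 0.1]
grip_width: 0.001
grip_force: 0.0
top a ((664.8840942382812, 2.7794876098632812), (212.43643188476562, 59.88460159301758), 80.30223846435547)
[38.5, 41.7, 41.8, 42.4, 42.1, 41.7, 41.9, 42.0, 42.0, 41.8, 42.2, 41.7, 42.5, 41.9, 42.1, 42.1, 41.7, 41.7, 41.7, 42.3, 42.4, 33.7]
top b ((483.99847412109375, 31.2479248046875), (212.14051818847656, 57.13798522949219), 79.97738647460938)
[37.6, 42.3, 42.4, 41.8, 41.7, 41.5, 42.1, 41.5, 42.0, 41.8, 42.3, 41.9, 42.0, 41.8, 42.2, 42.1, 42.0, 42.0, 41.9, 41.9, 42.1, 37.7]
side a ((666.7686767578125, 2.2372665405273438), (217.723388671875, 63.17679977416992), 79.26808166503906)
[38.9, 43.1, 42.8, 43.5, 43.4, 43.6, 42.8, 42.5, 42.9, 43.2, 43.3, 42.7, 43.0, 42.9, 43.1, 43.2, 42.6, 43.0, 42.2, 42.2, 42.3, 26.0]
side b ((484.3978271484375, 31.2601318359375), (215.79006958007812, 58.09364318847656), 79.65239715576172)
[25.1, 42.6, 42.8, 42.4, 42.8, 43.0, 42.3, 42.8, 42.2, 42.5, 43.0, 42.7, 42.5, 42.8, 42.9, 42.6, 43.1, 42.8, 42.9, 42.5, 42.5, 38.8]
```

View pics/top3.png

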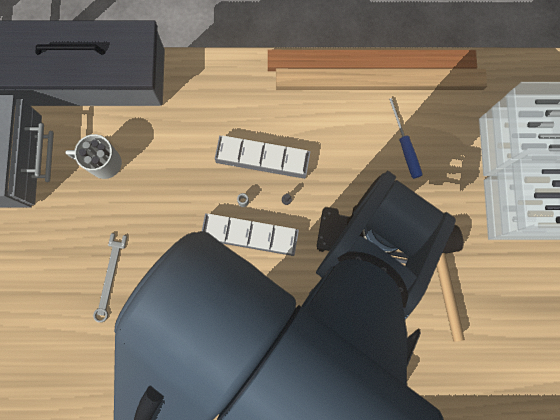

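The top view shows all eight lids flat, at px (262,157) and (250,235). Both boxes, the socket (242,199), the bolt (288,199) and the other items stand where they were, and the arm is clear.

```bash
python3 -c "
from rig import robot
print(robot.hand_in())"
```

```text
the job is handed in; nothing more can be done
None
```

All eight lids on box_a and box_b are shut flat after one light stroke per row, both boxes stayed in place, and the job was handed in at about 15.6 s.

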